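Gauge the press lever's tail, then hold the lever level over its frame

TASK

Check the press lever before it is refitted: press the button of the height gauge gently down until its foot rests on the lever's tail, keep it there for about a second, and let it spring back up. Then grip the lever at its balance point on the arm near the heavy hub, slide its tail out from under the gauge foot, and carry it level to the press frame without knocking over or pushing away any of the small containers. Finish while holding it there, still gripped at the balance point, level and touching nothing else, a few centimetres above the frame, with the hub's bore straight above the pivot post and the tail above the fork.

Things in the scene. Friction and masses are not known exactly. Their poses are not given: they have to be found in the camera images.
- gauge_foot (a joint): travel of the height gauge's sprung plunger in m: 0 at rest (up), grows as the button is pressed down, 0.025 at the stop. The foot (16 mm disc at the lower end) meets the lever's 14 mm thick tail at 0.018. Spring 120 N/m with 1.8 N preload: about 4 N are needed to bring the foot onto the tail; it springs back by itself
- gauge_button (a point): centre of the top face of the gauge's round black button (26 mm across, 9 mm thick), 120 mm above the table at rest; pressed straight down. The grey gauge head below it (30 x 78 mm, top at 86 mm) stands on a column beyond the lever's tail; the gauge is fixed
- gauge_anvil (a point): top of the gauge's small round anvil, 20 mm above the table, straight below the foot; the lever's tail rests on it. The gauge's +y axis points from the anvil to its column, away from the lever. The foot at rest is 52 mm above the table, so the tail (top at 34 mm) has 18 mm free above it and must be moved out lengthwise, along the gauge's -y, by at least 30 mm before it is lifted high
- lever_balance (a point): balance point (centre of mass) of the loose bare-aluminium offset lever (0.3 to 0.5 kg), in the middle of its straight arm, 46 mm from the bore's axis; at the start it is 27 mm above the table. The arm is 16 mm wide and 14 mm thick (20 to 34 mm above the table, free below), so it can be gripped across its width from above. The lever's +y axis runs along the arm from hub to tail, z is up when it lies flat
- lever_eye (a point): centre of the bottom face of the lever's hub, on the bore's axis (hub: upright cylinder 44 mm across, 40 mm high, bore 18 mm, standing on the table at the start). Axes as the lever's: +y towards the tail
- lever_tail (a point): centre of the lever's round tail pad (22 mm across, 14 mm thick), 175 mm from the bore's axis along the arm, 27 mm above the hub's bottom face
- lever: the whole lever; origin at the centre of the hub's bottom face, +y along the arm to the tail, 208 mm long over all
- frame_post (a point): tip of the pivot post (steel pin 14 mm across, on a wider collar) at one end of the fixed grey press frame (base 70 x 235 x 12 mm), 75 mm above the table. The frame's +y axis runs from post to fork
- frame_fork (a point): centre between the tops of the two prongs of the frame's open fork (gap 26 mm), 75 mm above the table, 175 mm from the post
- frame: the fixed press frame; origin at the centre of its underside, +y from the post to the fork
- gauge: the fixed height gauge; origin under the anvil on the table, +y towards its column
- vial: bystander: glass vial with white cap, 47 mm across, 85 mm high, standing; origin at the centre of its underside
- small_jar: bystander: small amber jar with cream lid, 54 mm across, 32 mm high; origin at the centre of its underside
- tiny_pot: bystander: tiny bottle with black cap, 33 mm across, 34 mm high; origin at the centre of its underside
- small_flask: bystander: small aluminium flask, 41 mm across, 106 mm high; origin at the centre of its underside

How it is judged:
On the way, in this order (a step that is already met when the one before it is completed fails the run):
1. the gauge foot is pressed down onto the lever's tail, which rests on the anvil (value of joint gauge_foot between 0.0155 and 0.0205 m and contact force between gauge_foot and lever above 0.3 N and horizontal distance between lever_tail and gauge_anvil below 0.02 m), for 0.3 s.
2. the gauge foot is back up, the lever still lying in place (value of joint gauge_foot below 0.004 m and horizontal distance between lever_tail and gauge_anvil below 0.03 m and height (world z) of lever_balance below 0.035 m), for 0.1 s.
3. the lever is gripped at its balance point and lifted level, clear of table and gauge (height (world z) of lever_balance above 0.06 m and horizontal distance between the grasp point and lever_balance below 0.015 m and angle between lever_balance's own z axis and vertical below 0.15 rad and contact force between the fingers and lever above 1 N and horizontal distance between lever_tail and gauge_anvil above 0.02 m), for 0.1 s.
At the end, for the whole second after the job is handed in: Still held at its balance point (within 15 mm), level within 5 degrees, at rest, touching neither frame nor gauge; hub bottom 8 to 80 mm above the post tip, bore within 12 mm of the post axis, tail within 16 mm of the fork, seen from above; gauge foot back up (horizontal distance between lever_eye and frame_post below 0.012 m and horizontal distance between lever_tail and frame_fork below 0.016 m and z of lever_eye in the frame of frame_post between 0.008 and 0.08 m and angle between lever_balance's own z axis and vertical below 0.09 rad and horizontal distance between the grasp point and lever_balance below 0.015 m and contact force between the fingers and lever above 1 N and contact force between lever and frame below 0.1 N and contact force between lever and gauge below 0.1 N and linear speed of lever below 0.02 m/s and value of joint gauge_foot below 0.004 m); the arm keeps its last pose, push and grip.
It fails at once if the gauge foot is rammed onto the lever (over 40 N) (contact force between gauge_foot and lever above 40 N).
It fails at once if the lever is tipped by more than 17 degrees (angle between lever_balance's own z axis and vertical above 0.3 rad).
It fails at once if a bystander is pushed by more than 25 mm or knocked over (distance of any of vial, small_jar, tiny_pot, small_flask from where it was at the start of the episode above 0.025 m or angle between any of vial, small_jar, tiny_pot, small_flask's own z axis and vertical above 0.5 rad).
It also fails if it takes over 67 s, if anything falls off the work surface, if the arm or the gripper's body presses on something with over 40 N, if the wrist force passes 120 N, or if a joint passes its speed limit or range.

ROBOT

A 7-joint arm with a two-finger parallel gripper is mounted at the origin on a cart in front of the work surface, level with it; the furniture and walls round the work are solid. World frame = base frame: x ahead of the robot, y to its left, z up, the work surface at z = 0. Lengths are in m, angles in rad, forces in N, time in s.
With the tool pointing down it reaches from about 0.425 to 0.95 m from the base axis. Payload 16.7 kg.
Tool frame: the origin (TCP) lies midway between the tips of the shut fingers; the grasp point (between the pads) lies 19 mm behind it; z points along the fingers, y is the direction in which the jaws open and shut (so a half turn about z gives the same grasp; the last joint's range is limited). The gripper opens to 94 mm and grips with 3 to 60 N. Pads are 16 mm wide; open, the fingers measure 119 mm over their backs; the gripper's body (75 mm by 177 mm) begins 78 mm behind the grasp point.
Start: joints at [-1.397, 0.426, 0.074, 1.606, -0.034, 1.111, -0.067], TCP at [0.215, 0.64, 0.205] pointing down, gripper open.
Joint ranges: [-2.85, 2.85], [-0.5, 2.14], [-1.23, 1.37], [0.21, 2.46], [-1.02, 4.16], [0.16, 2.05], [-2.73, 2.73]. Speed limits (rad/s): [1.89, 1.89, 2.39, 2.39, 3.01, 3.01, 3.01].

INTERFACE

Orientations are given as a rotation vector (axis times angle).
In Python, from workcell import readout, vision, job gives the robot as it stands.
- The arm moves only by the shell command python3 -m inch 'ROWS'. ROWS is JSON, one flat list of numbers, 7 for each row, row after row: the closure, from 0 (fully open) to 1 (shut), then the shift along the tool's x, y, z in mm, then the turn, a rotation vector about the tool's x, y, z in degrees. A call has 1 to 20 rows; each row shifts and turns the commanded pose from where the row before left it, along the tool's axes as they then stand; what a row does not reach is not made up. A row lasts 1/8 s, in which the tool goes at most 62.5 mm and 10.7 degrees, less where a joint would pass 70% of its speed; a pose out of reach is approached as far as the arm can. A call is refused whole if a number of a shift passes 62.5 or a number of a turn 10.7, either way. A call with a gripper value outside its range is refused whole. The fingers move at their own pace and stop on an object; the grip force is fixed at half the most. Time passes only in rows, so rows that do not move let the fingers close. It gives the time, the measured TCP pose, the force and the opening at its end, in the units of the state.
- readout.observe(): the state, without advancing time (a new reading comes with each control period).
- vision.capture(name): name is "side" or "top" or "wrist"; returns the picture (420x560x3 uint8, red, green, blue); there is no depth.
- vision.get_calibration(name): a dict with "mtx" (3x3 intrinsics, pixels), "rvec" (rotation vector, rad) and "tvec" (3), from world to camera coordinates, as OpenCV has them. Camera axes: x right, y down, z forward; pixel columns grow to the right and rows downward; lengths in m; the calibration is good to about 2 mm. A picture is of the moment at which its call begins: read the wrist's pose just before it. get_calibration takes no time and is no camera call; for the wrist camera it gives the pose at the moment of the call.
- job.job_done(): hands the job in, once; it reports no verdict.
The state is a dict: "clock": time; "joint_pos": joint angles; "joint_velocities": joint speeds; "joint_torque": joint torques, N m; "ee_pos": TCP position; "tool_rot": TCP orientation; "contact_force": force on the tool from outside, world axes, zero at the start; "wrist_torque": the same for the moment, N m; "grip_width": finger opening in m.
Only numpy, scipy, OpenCV 4.12 (cv2) and the standard library are available. Lean on these libraries where they do the work, as an engineer would, in place of code of your own. Each camera call takes 0.05 s, during which the arm holds its last target.

## Working session

There is one attempt and no reset: what is moved stays moved. The work goes in short steps, Python scripts to look and compute and a shell command to move; the robot and the scene stay as the last step left them, time stands still between calls to the robot, and variables do not carry over. Pictures are saved under pics/ and viewed, and the job is handed in when it is done.

```bash
ls; mkdir -p pics; python3 - <<'E'
from workcell import readout, vision
import cv2
print(readout.observe())
for n in ["side","top","wrist"]:
    c=vision.get_calibration(n); print(n,c)
    cv2.imwrite(f"pics/{n}0.png",vision.capture(n)[:,:,::-1])
E
```

```text
pics
{'clock': 0.0, 'joint_pos': array([-1.39650711,  0.42672409,  0.07383806,  1.60659437, -0.03407867,
        1.11078877, -0.06712227]), 'joint_velocities': array([ 7.48539282e-05, -4.44685837e-04,  3.35059757e-04, -2.08095520e-04,
       -8.38840262e-05, -3.45259001e-04,  7.73100958e-05]), 'joint_torque': array([-2.54228498e-04, -9.35832596e+01,  3.66603792e+00, -4.54173195e+01,
       -4.89608163e-02,  2.03550886e-02,  1.37239067e-04]), 'ee_pos': array([0.21464992, 0.63950885, 0.20478609]), 'tool_rot': array([-5.06422525e-01, -3.10040758e+00,  1.96665603e-03]), 'contact_force': array([-0.02890727, -1.02551402,  0.37043729]), 'wrist_torque': array([-0.0153055 , -0.01280997, -0.03642539]), 'grip_width': 0.09420950445186033}
side {'mtx': array([[419.1657981 ,   0.        , 277.72477493],
       [  0.        , 419.1657981 , 210.10332241],
       [  0.        ,   0.        ,   1.        ]]), 'rvec': array([ 2.14017697, -0.06132641,  0.04625461]), 'tvec': array([-0.56322829,  0.11036698,  0.93021779])}
top {'mtx': array([[468.26460458,   0.        , 277.87047816],
       [  0.        , 468.26460458, 206.84139407],
       [  0.        ,   0.        ,   1.        ]]), 'rvec': array([ 2.17452579, -2.15172239,  0.12708944]), 'tvec': array([0.00285295, 0.56792922, 1.1583102 ])}
wrist {'mtx': array([[343.98679442,   0.        , 279.72212152],
       [  0.        , 343.98679442, 210.33327304],
       [  0.        ,   0.        ,   1.        ]]), 'rvec': array([-2.38379602, -1.71459096, -0.20433208]), 'tvec': array([-0.67314531, -0.02427618,  0.39201198])}
```

View pics/top0.png

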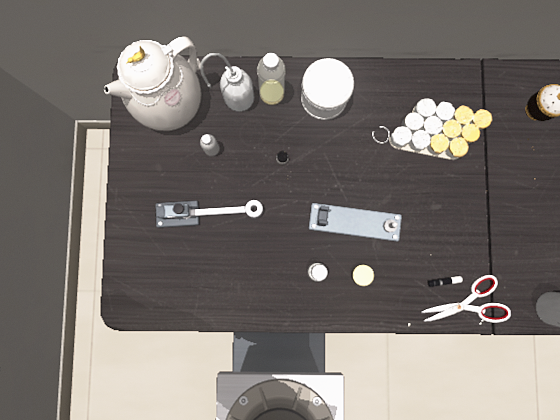

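View pics/side0.png

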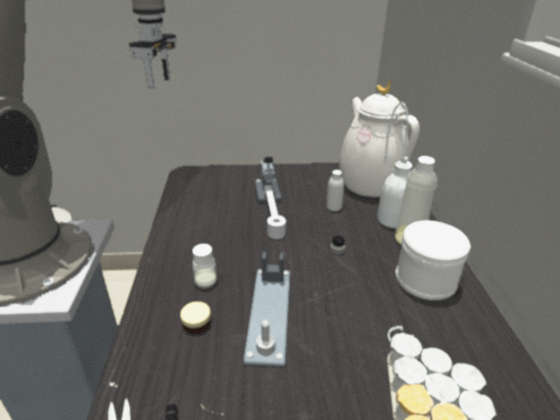

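View pics/wrist0.png

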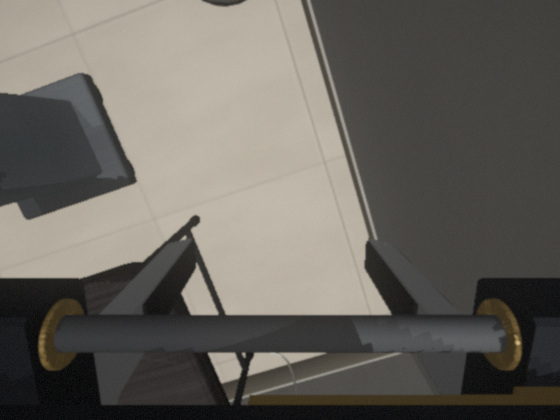

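```bash
cat > h.py <<'E'
import numpy as np,cv2
from workcell import readout, vision
def ray(n,uv,cal=None):
    c=cal or vision.get_calibration(n); R=cv2.Rodrigues(c["rvec"])[0]; t=c["tvec"].reshape(3)
    d=R.T@np.linalg.inv(c["mtx"])@np.array([uv[0],uv[1],1.]); return -R.T@t,d
def plane(n,uv,z,cal=None):
    o,d=ray(n,uv,cal); return o+d*(z-o[2])/d[2]
def tri(n1,a,n2,b):
    o,d=ray(n1,a);p,e=ray(n2,b); d/=np.linalg.norm(d);e/=np.linalg.norm(e)
    s=np.linalg.lstsq(np.c_[d,-e],p-o,rcond=None)[0]; return (o+s[0]*d+p+s[1]*e)/2,np.linalg.norm(o+s[0]*d-p-s[1]*e)
def proj(n,p,cal=None):
    c=cal or vision.get_calibration(n)
    return cv2.projectPoints(np.array([p],float),c["rvec"],c["tvec"],c["mtx"],None)[0].reshape(2)
E
python3 - <<'E'
import cv2
t=cv2.imread('pics/top0.png');s=cv2.imread('pics/side0.png')
cv2.imwrite('pics/t1.png',cv2.resize(t[180:250,140:280],None,fx=5.6,fy=5.6,interpolation=cv2.INTER_CUBIC))
cv2.imwrite('pics/t2.png',cv2.resize(t[180:290,295:415],None,fx=5,fy=5,interpolation=cv2.INTER_CUBIC))
cv2.imwrite('pics/s1.png',cv2.resize(s[145:255,230:350],None,fx=5,fy=5,interpolation=cv2.INTER_CUBIC))
cv2.imwrite('pics/s2.png',cv2.resize(s[240:370,180:330],None,fx=4.5,fy=4.5,interpolation=cv2.INTER_CUBIC))
E
```

```text
(no output)
```

View pics/t1.png

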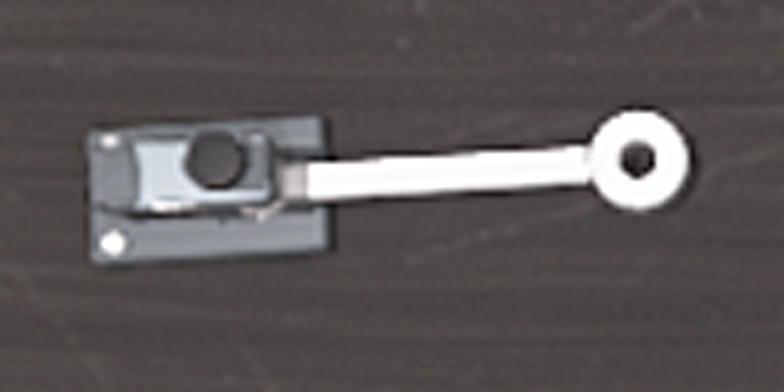

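View pics/t2.png

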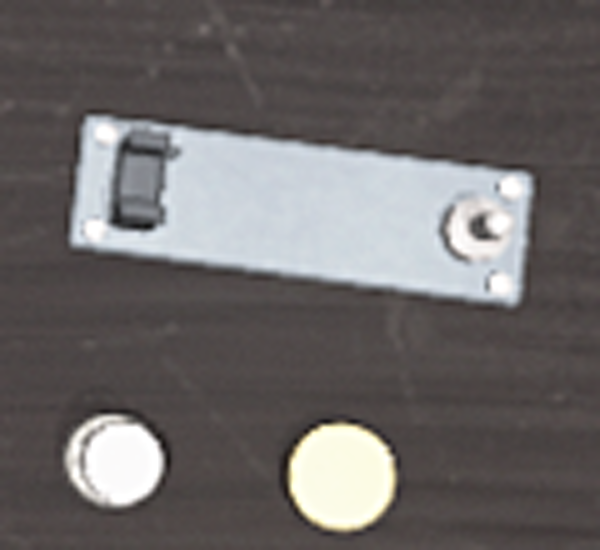

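View pics/s1.png

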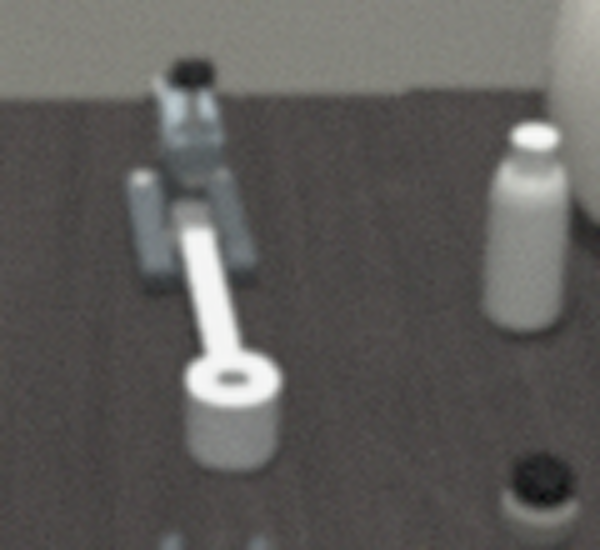

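View pics/s2.png

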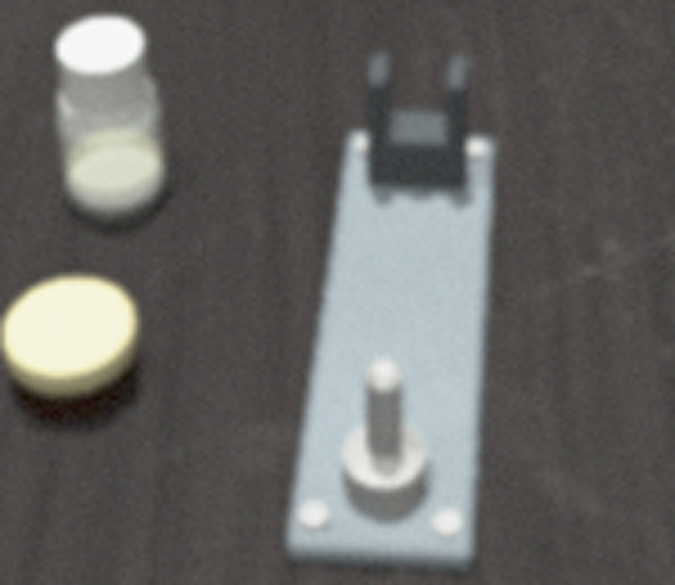

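```bash
python3 - <<'E'
from h import *
def T1(x,y): return ((x+.5)/5.6-.5+140,(y+.5)/5.6-.5+180)
def T2(x,y): return ((x+.5)/5-.5+295,(y+.5)/5-.5+180)
def S1(x,y): return ((x+.5)/5-.5+230,(y+.5)/5-.5+145)
def S2(x,y): return ((x+.5)/4.5-.5+180,(y+.5)/4.5-.5+240)
t=cv2.imread('pics/top0.png')
hub=plane('top',T1(638,159.5),.04);print('hub',hub)
a=plane('top',T1(312,180.5),.034);b=plane('top',T1(580,166),.034);print('arm',a,b,'yaw(dir hub->tail)',np.degrees(np.arctan2(a[1]-b[1],a[0]-b[0])))
d=(a-hub)[:2];print('hub->arm yaw',np.degrees(np.arctan2(d[1],d[0])))
d/=np.linalg.norm(d)
for L in(.046,.175):print(L,hub[:2]+L*d)
print('button',plane('top',T1(216,158),.12),tri('top',T1(216,158),'side',S1(192,70)))
print('hub side',plane('side',S1(233,377),.04))
print('post',plane('top',T2(497,222),.075),tri('top',T2(497,222),'side',S2(383,365)))
C=[plane('top',T2(*p),.012)for p in[(85,116),(532,174),(519,303),(72,245)]]
print('frame c',np.mean(C,0));
f=((C[0]+C[3])-(C[1]+C[2]))[:2];print(np.linalg.norm(f)/2,np.degrees(np.arctan2(f[1],f[0])))
p1=plane('side',S2(380,55),.075);p2=plane('side',S2(457,57),.075);print('prongs',p1,p2,(p1+p2)/2)
print('prong top view',plane('top',T2(150,135),.075),plane('top',T2(143,220),.075))
for n,u,z in[('vial',T2(118,460),.085),('jar',T2(342,476),.032)]:print(n,plane('top',u,z))
print('pot',plane('top',(282,157),.034),'flask',plane('top',(207,140),.106))
# gauge base corners
G=[plane('top',T1(*p),.01)for p in[(92,130),(328,118),(330,250),(92,262)]];print('gauge',np.mean(G,0));f=((G[0]+G[3])-(G[1]+G[2]))[:2];print(np.degrees(np.arctan2(f[1],f[0])))
o=readout.observe();R=cv2.Rodrigues(o['tool_rot'])[0];print(R)
E
```

```text
hub [0.56323835 0.07034775 0.04      ]
arm [0.55276275 0.21811668 0.034     ] [0.56066653 0.09689159 0.034     ] yaw(dir hub->tail) 93.730357428883
hub->arm yaw 94.05501478772918
0.046 [0.5599855  0.11623259]
0.175 [0.55086335 0.24490966]
button [0.55298117 0.24365099 0.12      ] (array([0.55297054, 0.24388328, 0.11888299]), np.float64(0.00026820285178511406))
hub side [0.56477901 0.07129535 0.04      ]
post [ 0.52380431 -0.27533271  0.075     ] (array([ 0.52443741, -0.27524553,  0.07526916]), np.float64(0.0013072310585152832))
frame c [ 0.53444865 -0.19044559  0.012     ]
0.2321309183072322 83.17814006311407
prongs [ 0.53033185 -0.09334596  0.075     ] [ 0.56455843 -0.09651602  0.075     ] [ 0.54744514 -0.09493099  0.075     ]
prong top view [ 0.56480171 -0.10572695  0.075     ] [ 0.52294906 -0.10226025  0.075     ]
vial [ 0.40683589 -0.08921384  0.085     ]
jar [ 0.39891824 -0.20612027  0.032     ]
pot [ 6.96895904e-01 -4.41310467e-04  3.40000000e-02] flask [0.72070963 0.18250057 0.106     ]
gauge [0.55041412 0.26902786 0.01      ]
93.52966459877376
[[-9.48018313e-01  3.18215693e-01 -2.25372340e-04]
 [ 3.18215761e-01  9.48017848e-01 -9.42821929e-04]
 [-8.63637326e-05 -9.65529486e-04 -9.99999530e-01]]
```

```bash
python3 -m inch '[1,-29.8,-17.8,0,0,0,0, 1,-29.8,-17.8,0,0,0,0, 1,-29.8,-17.8,0,0,0,0, 1,-29.8,-17.8,0,0,0,0, 1,-29.8,-17.8,0,0,0,0, 1,-29.8,-17.8,0,0,0,0, 1,-29.8,-17.8,0,0,0,0, 1,-29.8,-17.8,0,0,0,0, 1,-29.8,-17.8,0,0,0,0, 1,-29.8,-17.8,0,0,0,0, 1,-29.8,-17.8,0,0,0,0, 1,-29.8,-17.8,0,0,0,0, 1,-29.8,-17.8,0,0,0,0, 1,-29.8,-17.8,0,0,0,0, 1,-29.8,-17.8,0,0,0,0, 1,0,0,0,0,0,8, 1,0,0,0,0,0,8, 1,0,0,0,0,0,8, 1,0,0,0,0,0,8, 1,0,0,0,0,0,8]'
python3 -m inch '[1,0,0,0,0,0,7, 1,0,0,0,0,0,7, 1,0,0,0,0,0,7, 1,0,0,0,0,0,6.5, 1,0,0,0,0,0,0, 1,0,0,0,0,0,0]'
cat > st.py <<'E'
from h import *
import sys
o=readout.observe();R=cv2.Rodrigues(o['tool_rot'])[0]
print('t',o['clock'],'p',o['ee_pos'].round(4),'y ang',np.degrees(np.arctan2(R[1,1],R[0,1])).round(2),'tilt',np.degrees(R[:2,2]).round(2),'F',o['contact_force'].round(2),'w',o['grip_width'],'q',o['joint_pos'].round(2))
if len(sys.argv)>1:
    d=np.array([float(v) for v in sys.argv[1:4]])-o['ee_pos'];print('tool delta mm',(R.T@d*1000).round(1))
E
python3 st.py 0.553 0.2437 0.135
```

```text
clock: 2.65
ee_pos: [0.5534, 0.2445, 0.2053]
tool_rot: [-1.543, -2.737, 0.001]
contact_force: [-0.5, -0.3, 0.5]
grip_width: 0.0003
clock: 3.4
ee_pos: [0.5535, 0.2446, 0.2054]
tool_rot: [-2.14, -2.3, 0.0]
contact_force: [0.1, -0.6, -0.3]
grip_width: 0.0001
t 3.4 p [0.5535 0.2446 0.2054] y ang 4.11 tilt [-0.01 -0.01] F [ 0.07 -0.6  -0.25] w 0.00011581742488144935 q [-0.92  0.34  0.5   1.79 -0.18  1.06 -0.28]
tool delta mm [-0.8 -0.5 70.4]
```

```bash
python3 -m inch '[1,-0.4,-0.3,16,0,0,0, 1,-0.4,-0.2,16,0,0,0, 1,0,0,16,0,0,0, 1,0,0,12,0,0,0, 1,0,0,6,0,0,0, 1,0,0,0,0,0,0]'
python3 st.py 0.553 0.2437 0.102; python3 - <<'E'
from h import *
o=readout.observe()
for n in ['side','wrist','top']:
    im=vision.capture(n)[:,:,::-1]
    cv2.imwrite(f'pics/{n}1.png',cv2.resize(im[130:250,220:340],None,fx=5,fy=5,interpolation=cv2.INTER_CUBIC) if n=='side' else im)
E
```

```text
clock: 4.15
ee_pos: [0.5531, 0.2436, 0.1392]
tool_rot: [-2.144, -2.297, 0.001]
contact_force: [-0.6, 0.5, -0.1]
grip_width: 0.0004
t 4.15 p [0.5531 0.2436 0.1392] y ang 3.94 tilt [-0.02 -0.02] F [-0.63  0.49 -0.06] w 0.0004423342356326025 q [-0.89  0.41  0.48  1.85 -0.23  0.93 -0.24]
tool delta mm [ 0.1 -0.1 37.2]
```

View pics/side1.png

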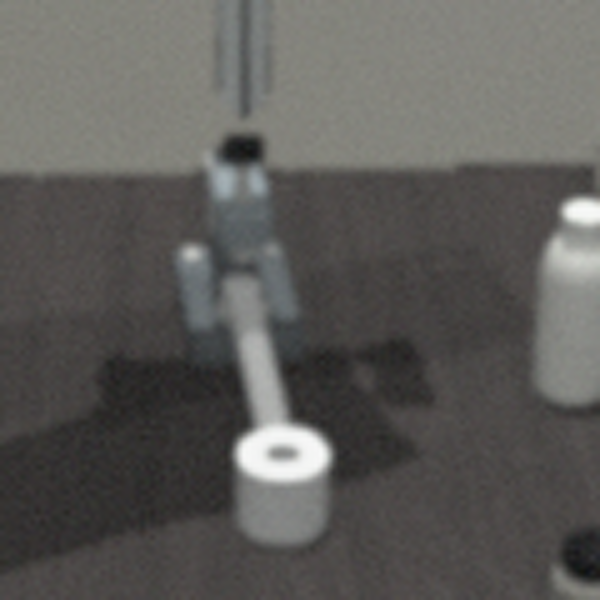

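View pics/wrist1.png

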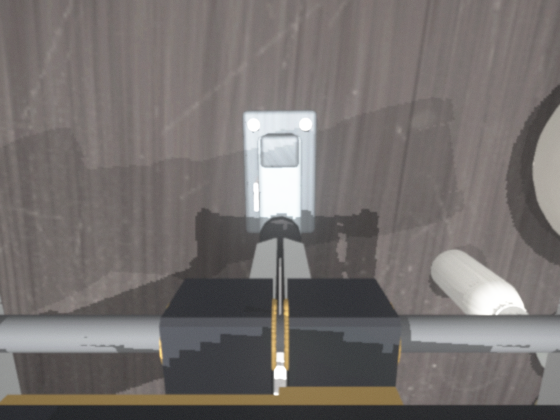

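The fingers hang centred over the black button, at about (281,225) in the wrist view. I'll press slowly.

```bash
python3 -m inch '[1,0,0,6,0,0,0, 1,0,0,6,0,0,0, 1,0,0,4,0,0,0, 1,0,0,3,0,0,0, 1,0,0,3,0,0,0, 1,0,0,3,0,0,0, 1,0,0,3,0,0,0, 1,0,0,2,0,0,0, 1,0,0,2,0,0,0, 1,0,0,1,0,0,0,1,0,0,0,0,0,0]'
python3 st.py 0.553 0.2437 0.102
```

```text
clock: 5.68
ee_pos: [0.5531, 0.2437, 0.1065]
tool_rot: [-2.144, -2.297, 0.0]
contact_force: [-2.5, -0.9, 3.2]
grip_width: 0.0004
t 5.675 p [0.5531 0.2437 0.1065] y ang 3.95 tilt [-0.01 -0.  ] F [-2.47 -0.94  3.2 ] w 0.0004170140237689784 q [-0.88  0.45  0.46  1.88 -0.26  0.87 -0.22]
tool delta mm [ 0.  -0.1  4.5]
```

```bash
python3 -m inch '[1,0,0,1,0,0,0, 1,0,0,1,0,0,0, 1,0,0,1,0,0,0, 1,0,0,0.5,0,0,0, 1,0,0,0.5,0,0,0,1,0,0,0,0,0,0]'
python3 -m inch '[1,0,0,0.4,0,0,0,1,0,0,0,0,0,0]'
python3 -m inch '[1,0,0,0.4,0,0,0,1,0,0,0,0,0,0]'
```

```text
clock: 6.42
ee_pos: [0.5531, 0.2437, 0.1025]
tool_rot: [-2.144, -2.297, 0.0]
contact_force: [-1.9, -1.7, 4.2]
grip_width: 0.0004
clock: 6.68
ee_pos: [0.5532, 0.2437, 0.1023]
tool_rot: [-2.144, -2.296, -0.0]
contact_force: [-3.6, -3.1, 7.5]
grip_width: 0.0005
clock: 6.92
ee_pos: [0.5532, 0.2437, 0.1022]
tool_rot: [-2.144, -2.296, -0.0]
contact_force: [-5.5, -2.7, 13.2]
grip_width: 0.0008
```

```bash
python3 -m inch '[1,0,0,0,0,0,0,1,0,0,0,0,0,0,1,0,0,0,0,0,0,1,0,0,0,0,0,0,1,0,0,0,0,0,0,1,0,0,0,0,0,0,1,0,0,0,0,0,0]'
python3 -m inch '[1,0,0,-3,0,0,0,1,0,0,-4,0,0,0,1,0,0,-5,0,0,0,1,0,0,-8,0,0,0,1,0,0,-12,0,0,0,1,0,0,-15,0,0,0,1,0,0,-15,0,0,0,1,0,0,-15,0,0,0,1,0,0,0,0,0,0]'
python3 st.py 0.56 0.116 0.18
```

```text
clock: 7.8
ee_pos: [0.5532, 0.2437, 0.1023]
tool_rot: [-2.144, -2.296, -0.0]
contact_force: [-5.0, -2.6, 12.3]
grip_width: 0.0006
clock: 8.93
ee_pos: [0.5537, 0.244, 0.1801]
tool_rot: [2.143, 2.296, 0.003]
contact_force: [-0.7, -0.0, -1.0]
grip_width: 0.0006
t 8.925 p [0.5537 0.244  0.1801] y ang 3.95 tilt [0.1  0.07] F [-0.74 -0.05 -0.99] w 0.0005526415930023534 q [-0.91  0.36  0.49  1.82 -0.2   1.01 -0.27]
tool delta mm [-1.282e+02 -2.600e+00 -1.000e-01]
```

Move above the balance point with the gripper open and re-measure the lever.

```bash
python3 -m inch '[0,-16,-0.3,0,0,0,0,0,-16,-0.3,0,0,0,0,0,-16,-0.3,0,0,0,0,0,-16,-0.3,0,0,0,0,0,-16,-0.3,0,0,0,0,0,-16,-0.3,0,0,0,0,0,-16,-0.3,0,0,0,0,0,-16,-0.3,0,0,0,0,0,0,0,0,0,0,0,0,0,0,0,0,0,0,0,0,0,0,0,0,0]'
python3 st.py 0.56 0.1162 0.011
python3 - <<'E'
from h import *
import json
c=vision.get_calibration('wrist'); im=vision.capture('wrist')[:,:,::-1]
cv2.imwrite('pics/wrist2.png',im)
print(c); print(proj('wrist',[.5632,.0703,.04],c),proj('wrist',[.56,.1162,.034],c))
im=vision.capture('side')[:,:,::-1]
cv2.imwrite('pics/side2.png',cv2.resize(im[130:250,220:340],None,fx=5,fy=5,interpolation=cv2.INTER_CUBIC))
E
```

```text
clock: 10.3
ee_pos: [0.5595, 0.1166, 0.1786]
tool_rot: [-2.142, -2.298, 0.0]
contact_force: [0.1, -0.0, 0.5]
grip_width: 0.094
t 10.3 p [0.5595 0.1166 0.1786] y ang 4.0 tilt [-0.01  0.  ] F [ 0.08 -0.05  0.53] w 0.09396909761451357 q [-0.76  0.31  0.54  1.89 -0.19  0.98 -0.06]
tool delta mm [ -0.4   0.5 167.6]
{'mtx': array([[343.98679442,   0.        , 279.72212152],
       [  0.        , 343.98679442, 210.33327304],
       [  0.        ,   0.        ,   1.        ]]), 'rvec': array([-2.89615474, -0.10093218, -0.01076855]), 'tvec': array([-0.56484614,  0.05570022,  0.38333307])}
[281.59688779 246.55081858] [281.63047811 199.24299168]
```

View pics/wrist2.png

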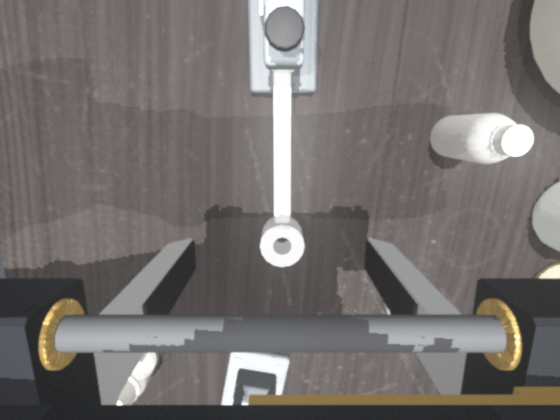

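View pics/side2.png

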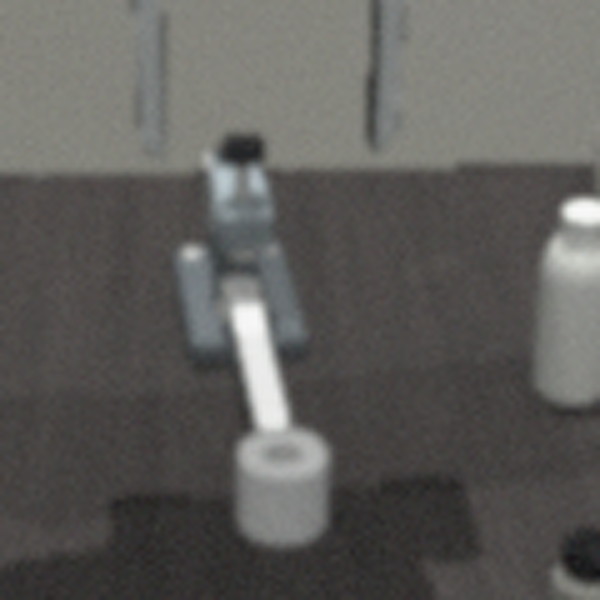

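```bash
python3 - <<'E'
from h import *
c={'mtx':np.array([[343.98679442,0,279.72212152],[0,343.98679442,210.33327304],[0,0,1.]]),'rvec':np.array([-2.89615474,-0.10093218,-0.01076855]),'tvec':np.array([-0.56484614,0.05570022,0.38333307])}
im=cv2.imread('pics/wrist2.png')
cv2.imwrite('pics/w2z.png',cv2.resize(im[195:285,230:335],None,fx=6,fy=6,interpolation=cv2.INTER_CUBIC))
b=plane('wrist',(284.5,27),.12,c);print('button in wrist',b)
g=cv2.cvtColor(im,cv2.COLOR_BGR2GRAY)[222:275,255:310]
m=(g>110).astype(np.uint8)
for w in(235,240,243,246,250):
    print(w,plane('wrist',(282,w),.04,c))
for v in (90,120,150,180,205):
    r=cv2.cvtColor(im,cv2.COLOR_BGR2GRAY)[v,255:310]; x=np.where(r>150)[0]+255; print(v,x.min(),x.max(),plane('wrist',((x.min()+x.max())/2,v),.034,c))
E
```

```text
button in wrist [0.55227685 0.24526102 0.12      ]
235 [0.56275082 0.08215046 0.04      ]
240 [0.56311374 0.07705745 0.04      ]
243 [0.56333278 0.07398355 0.04      ]
246 [0.5635528  0.07089595 0.04      ]
250 [0.56384768 0.0667577  0.04      ]
90 255 309 [0.55326857 0.21567018 0.034     ]
120 273 291 [0.55510992 0.18982955 0.034     ]
150 273 291 [0.55702783 0.16291475 0.034     ]
180 273 291 [0.55902714 0.13485739 0.034     ]
205 273 291 [0.56075924 0.11055004 0.034     ]
```

View pics/w2z.png

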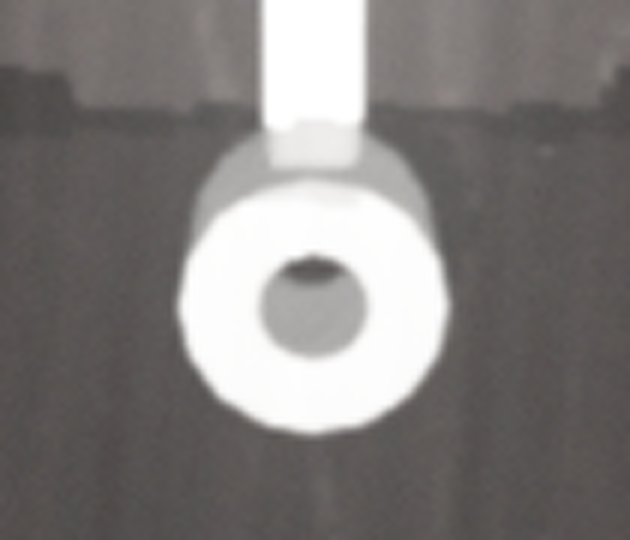

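```bash
python3 -m inch '[0,0.1,0.5,25,0,0,0,0,0,0,25,0,0,0,0,0,0,25,0,0,0,0,0,0,25,0,0,0,0,0,0,20,0,0,0,0,0,0,15,0,0,0,0,0,0,12,0,0,0,0,0,0,8,0,0,0,0,0,0,6,0,0,0,0,0,0,4,0,0,0,0,0,0,1,0,0,0,0,0,0,0,0,0,0]'
python3 st.py 0.56 0.1167 0.011
```

```text
clock: 11.9
ee_pos: [0.5601, 0.116, 0.0128]
tool_rot: [2.144, 2.296, 0.0]
contact_force: [0.2, 0.3, 0.0]
grip_width: 0.0938
t 11.9 p [0.5601 0.116  0.0128] y ang 3.94 tilt [0.01 0.01] F [0.22 0.28 0.03] w 0.09381744229712904 q [-0.65  0.54  0.43  2.   -0.35  0.67  0.07]
tool delta mm [ 0.7 -0.1  1.8]
```

```bash
python3 -m inch '[0,0.7,0,1.5,0,0,0,0.5,0,0,0,0,0,0,0.7,0,0,0,0,0,0,0.75,0,0,0,0,0,0,0.8,0,0,0,0,0,0,1,0,0,0,0,0,0,1,0,0,0,0,0,0,1,0,0,0,0,0,0,1,0,0,0,0,0,0]'
python3 st.py 0.5625 0.08 0.014
python3 - <<'E'
from h import *
im=vision.capture('side')[:,:,::-1]
cv2.imwrite('pics/side3.png',cv2.resize(im[130:250,220:340],None,fx=5,fy=5,interpolation=cv2.INTER_CUBIC))
E
```

```text
clock: 13.02
ee_pos: [0.5601, 0.1167, 0.0112]
tool_rot: [2.144, 2.296, 0.0]
contact_force: [5.1, -0.4, -0.1]
grip_width: 0.0172
t 13.025 p [0.5601 0.1167 0.0112] y ang 3.94 tilt [0.01 0.  ] F [ 5.13 -0.41 -0.1 ] w 0.017231431174731988 q [-0.65  0.55  0.42  2.   -0.35  0.66  0.07]
tool delta mm [-36.7  -0.1  -2.8]
```

View pics/side3.png

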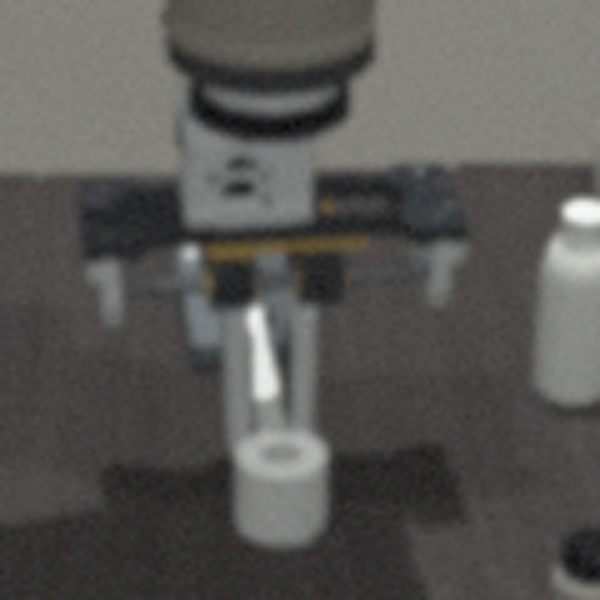

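```bash
python3 -m inch '[1,0,0,0,0,0,0,1,0,0,-1.5,0,0,0,1,0,0,-2,0,0,0,1,0,0,-1.5,0,0,0,1,0,0,0,0,0,0,1,0,0,0,0,0,0]'
python3 st.py 0.5637 0.0667 0.0162
python3 - <<'E'
from h import *
im=vision.capture('side')[:,:,::-1]
cv2.imwrite('pics/side4.png',cv2.resize(im[130:250,220:340],None,fx=5,fy=5,interpolation=cv2.INTER_CUBIC))
E
```

```text
clock: 13.82
ee_pos: [0.5599, 0.1167, 0.0161]
tool_rot: [-2.144, -2.297, 0.0]
contact_force: [1.0, -0.9, -4.0]
grip_width: 0.0156
t 13.825 p [0.5599 0.1167 0.0161] y ang 3.95 tilt [-0.01 -0.  ] F [ 1.01 -0.9  -4.01] w 0.01563721637583812 q [-0.65  0.54  0.43  2.   -0.35  0.67  0.07]
tool delta mm [-50.1   0.4  -0.1]
```

View pics/side4.png

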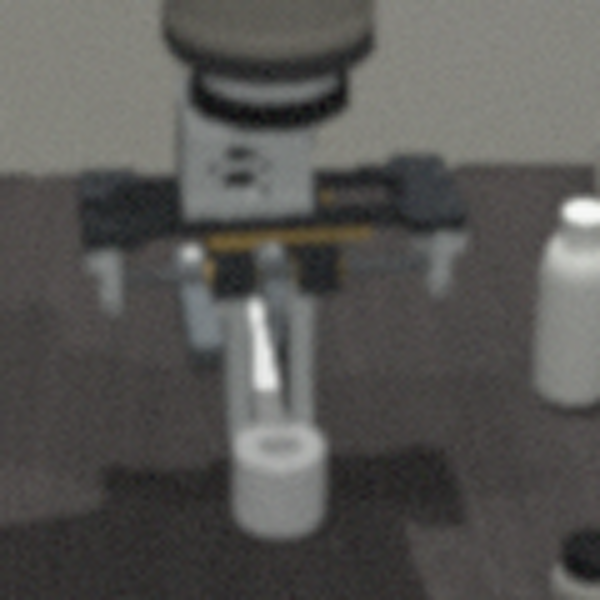

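```bash
python3 -m inch '[1,-5,0,0,0,0,0,1,-8,0,0,0,0,0,1,-10,0,0,0,0,0,1,-10,0,0,0,0,0,1,-10,0,0,0,0,0,1,-10,0,0,0,0,0,1,-7,0,0,0,0,0,1,0,0,0,0,0,0,1,0,0,-10,0,0,0,1,0,0,-15,0,0,0,1,0,0,-20,0,0,0,1,0,0,-20,0,0,0,1,0,0,-20,0,0,0,1,0,0,-15,0,0,0,1,0,0,-10,0,0,0,1,0,0,0,0,0,0,1,0,0,0,0,0,0]'
python3 st.py 0.5293 -0.2296 0.126
python3 - <<'E'
from h import *
for n in ['side','top']:
    im=vision.capture(n)[:,:,::-1]; cv2.imwrite(f'pics/{n}5.png',im)
E
```

```text
clock: 16.0
ee_pos: [0.5637, 0.0568, 0.1256]
tool_rot: [-2.143, -2.296, 0.001]
contact_force: [-0.1, -0.3, -5.6]
grip_width: 0.0159
t 16.0 p [0.5637 0.0568 0.1256] y ang 3.95 tilt [-0.05 -0.02] F [-0.09 -0.26 -5.59] w 0.01587359980529668 q [-0.63  0.37  0.52  1.95 -0.24  0.88  0.08]
tool delta mm [-283.4  -54.1   -0.3]
```

View pics/side5.png

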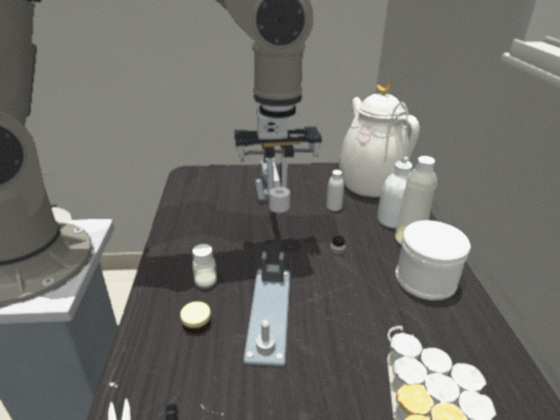

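View pics/top5.png

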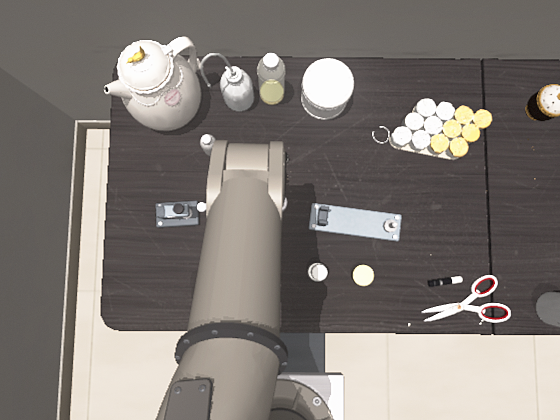

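```bash
python3 -m inch '[1,-8,-1.5,0,0,0,0,1,-15,-3,0,0,0,0,1,-20,-4,0,0,0,0,1,-20,-4,0,0,0,0,1,-20,-4,0,0,0,0,1,-20,-4,0,0,0,0,1,-20,-4,0,0,0,0,1,-20,-4,0,0,0,0,1,-20,-4,0,0,0,0,1,-20,-4,0,0,0,0,1,-20,-4,0,0,0,0,1,-20,-4,0,0,0,0,1,-20,-4,0,0,0,0,1,-18,-3,0,0,0,0,1,-13,-2.5,0,0,0,0,1,-8,-2,0,0,0,0,1,0,0,0,0,0,2.7,1,0,0,0,0,0,2.7,1,0,0,0,0,0,2.7,1,0,0,0,0,0,2.6]'
python3 -m inch '[1,0,0,0,0,0,0,1,0,0,0,0,0,0]'
python3 st.py 0.5293 -0.2296 0.126
python3 - <<'E'
from h import *
for n in ['side','top','wrist']:
    im=vision.capture(n)[:,:,::-1]; cv2.imwrite(f'pics/{n}6.png',im)
E
```

```text
clock: 18.6
ee_pos: [0.5277, -0.2281, 0.1261]
tool_rot: [-2.349, -2.086, -0.0]
contact_force: [-0.1, -0.2, -4.5]
grip_width: 0.0158
clock: 18.85
ee_pos: [0.5277, -0.2282, 0.1262]
tool_rot: [-2.347, -2.088, 0.0]
contact_force: [0.2, 0.7, -4.8]
grip_width: 0.0159
t 18.85 p [ 0.5277 -0.2282  0.1262] y ang -6.67 tilt [-0.  0.] F [ 0.22  0.7  -4.82] w 0.015898827022892806 q [-0.2   0.41  0.62  1.94 -0.3   0.89  0.46]
tool delta mm [-1.2  1.8  0.2]
```

View pics/side6.png

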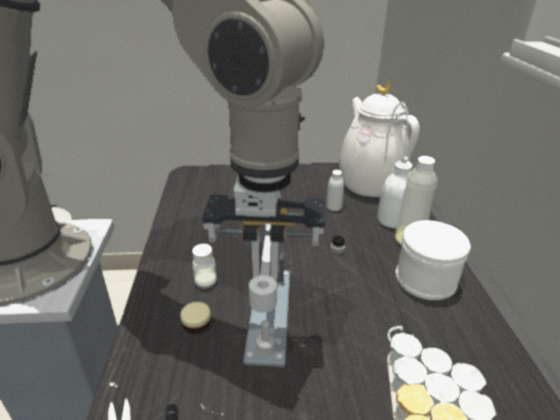

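View pics/top6.png

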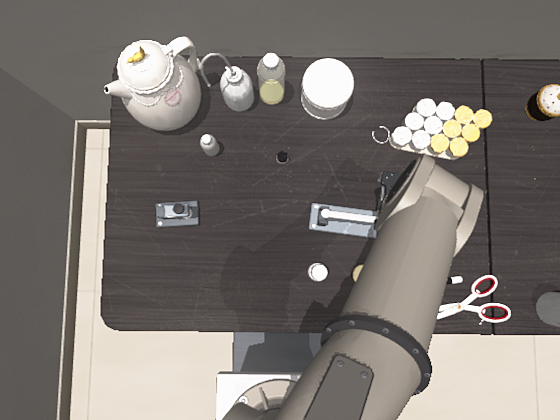

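View pics/wrist6.png

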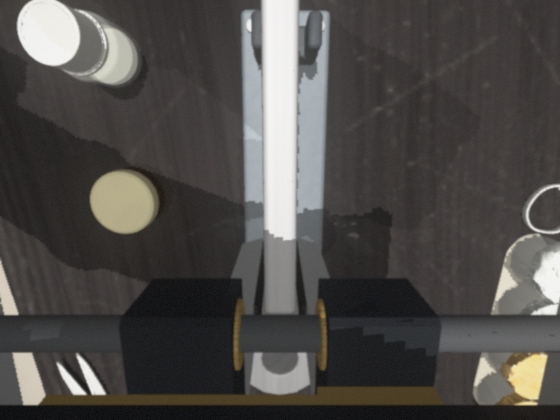

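```bash
python3 -m inch '[1,-0.6,0.9,0,0,0,0,1,-0.6,0.9,0,0,0,0,1,0,0,0,0,0,0,1,0,0,0,0,0,0,1,0,0,0,0,0,0]'
python3 st.py 0.5293 -0.2296 0.126
python3 - <<'E'
from h import *
s=vision.capture('side')[:,:,::-1];t=vision.capture('top')[:,:,::-1]
cv2.imwrite('pics/s7.png',cv2.resize(s[220:370,200:320],None,fx=4,fy=4,interpolation=cv2.INTER_CUBIC))
cv2.imwrite('pics/t7.png',cv2.resize(t[180:250,300:400],None,fx=6,fy=6,interpolation=cv2.INTER_CUBIC))
E
```

```text
clock: 19.62
ee_pos: [0.5293, -0.2298, 0.1262]
tool_rot: [-2.348, -2.087, 0.0]
contact_force: [0.9, -0.1, -5.7]
grip_width: 0.0157
t 19.625 p [ 0.5293 -0.2298  0.1262] y ang -6.75 tilt [-0. -0.] F [ 0.95 -0.12 -5.68] w 0.015705010653102387 q [-0.19  0.41  0.62  1.93 -0.3   0.89  0.47]
tool delta mm [0.2 0.  0.2]
```

View pics/s7.png

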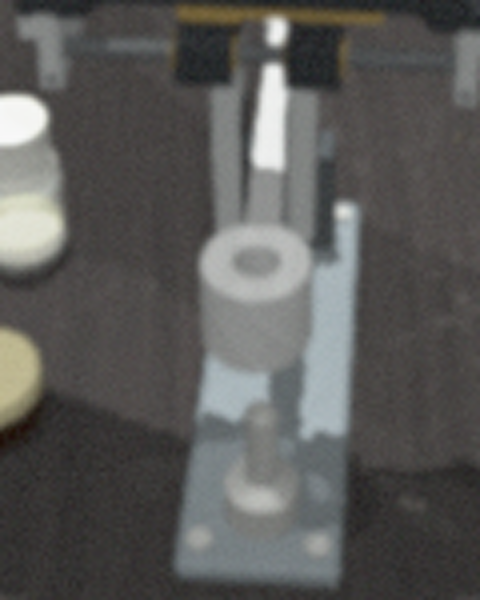

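View pics/t7.png

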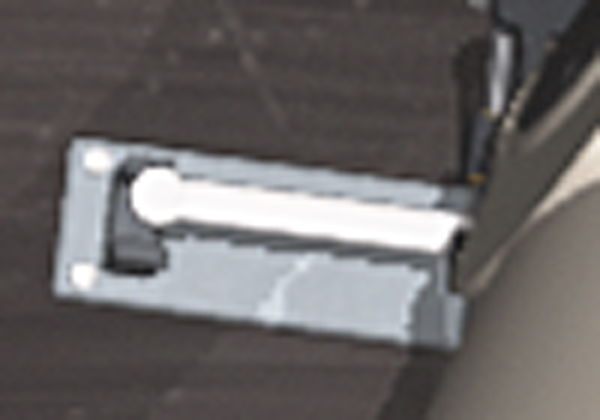

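```bash
python3 - <<'E'
from h import *
S=lambda x,y:((x+.5)/4-.5+200,(y+.5)/4-.5+220)
T=lambda x,y:((x+.5)/6-.5+300,(y+.5)/6-.5+180)
print('hub',plane('side',S(256,261),.155),'post',plane('side',S(261,407),.075))
print('tail',plane('top',T(157,195),.149))
print('hub bottom front pred', proj('side',[.524,-.275,.115]))
# tail height via tri: top view + hub side bottom
a=plane('top',T(157,195),.149);print(np.hypot(a[0]-.5237,a[1]+.2752))
E
```

```text
hub [ 0.5239791  -0.27593472  0.155     ] post [ 0.52529614 -0.27634464  0.075     ]
tail [ 0.54350492 -0.10079095  0.149     ]
hub bottom front pred [263.84433432 303.20773171]
0.175529915492985
```

```bash
python3 -m inch '[1,0,0,0,0,0,0,1,0,0,0,0,0,0,1,0,0,0,0,0,0,1,0,0,0,0,0,0]'; python3 -c "
from workcell import job;print(job.job_done())"; python3 st.py
```

```text
clock: 20.23
ee_pos: [0.5293, -0.2298, 0.1262]
tool_rot: [-2.349, -2.087, 0.0]
contact_force: [0.1, 0.3, -5.0]
grip_width: 0.0162
the job is handed in; nothing more can be done
None
the job is handed in; nothing more can be done
```

The job is handed in at 20.2 s on the robot's clock, with the lever held over the press frame. No verdict was reported.

- **Gauge check:** I pressed the button until the foot met the tail and held it about 1.1 s. The wrist force was about 13 N, so roughly 9 N of it on the tail after the spring. I then released it and it sprang back up.
- **Carry:** I gripped the lever at its balance point and raised it 5 mm. I slid it 60 mm lengthwise out from under the foot, then lifted it and carried it to the frame turned about 10.7°.
- **Hub over post:** the side view puts the hub at (0.524, -0.276) and the post at about (0.524, -0.275). That is within about 2 mm, the calibration's own accuracy.
- **Tail over fork:** the top view puts the tail at (0.5435, -0.101) and the fork at about (0.545, -0.1015), so within about 2 mm.
- **Height and level:** the hub's bottom is about 40 mm above the post tip. The tool tilt read zero, and the hub-to-tail spacing in the pictures came out at 175.5 mm against 175 mm, as a level lever would give.
- **Grip and contact:** the fingers are open 16 mm on the arm and the load is about 5 N, mainly the lever's own weight. In the pictures the lever touches nothing else.
- **Containers:** vial, tiny bottle and flask look unmoved in the last pictures. The jar also looks in place in the side view. I compared them by eye and did not measure them.

No check failed. The post position from the top and side views differed by about 1 mm.

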